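Close the drill jig and lock it with the T-head

ROBOT

A 6-joint arm with a two-finger parallel gripper is mounted at the origin on a cart in front of the work surface, level with it; the furniture and walls round the work are solid. World frame = base frame: x ahead of the robot, y to its left, z up, the work surface at z = 0. Lengths are in m, angles in degrees, forces in N, time in s.
With the tool pointing down it reaches from about 0.375 to 0.9 m from the base axis. Payload 3.1 kg.
Tool frame: the origin (TCP) lies midway between the tips of the shut fingers; the grasp point (between the pads) lies 19 mm behind it; z points along the fingers, y is the line along which they close (so a half turn about z gives the same grasp; the last joint's range is limited). The gripper opens to 87 mm and grips with 3 to 60 N. Pads are 19 mm wide; open, the fingers measure 117 mm over their backs; the gripper's body (75 mm by 190 mm) begins 51 mm behind the grasp point.
Start: joints at [55.204, 30.224, 82.088, -0, 67.689, -10.227], TCP at [0.26, 0.568, 0.223] pointing down, gripper open.
Joint ranges: [-176.69, 176.69], [-43.24, 126.21], [12.49, 139.97], [-82, 262], [0, 151.66], [-163.58, 163.58]. Speed limits (degrees/s): [159.86, 159.86, 180, 180, 180, 180].

INTERFACE

Orientations are given as a 3x3 rotation matrix whose columns are the frame's x, y, z axes.
In Python, from rig import bot, cam, hand_in gives the robot as it stands (bot), with the cameras (cam) and the job as plain functions.
- The arm moves only by the tool steer_hand, called after "Call:" by a JSON object that holds its "fn" and its "kwargs". Schema: {"type":"object","properties":{"segments":{"type":"array","items":{"type":"array","items":{"type":"array","items":{"type":"number"},"minItems":7,"maxItems":7},"minItems":1,"maxItems":20},"minItems":1,"maxItems":1},"only":{"type":"string"},"quiet":{"type":"boolean"},"lines":{"type":"string"}},"required":["segments"],"additionalProperties":false}. segments is a list that holds a single list of rows (three levels of brackets), with 1 to 20 rows, each of 7 numbers: dx, dy, dz in shares of 1 m (1.0 is 1 m), then a rotation vector rx, ry, rz in fractions of the full range, 1 being 2 pi rad, then the opening from 0.0 (shut) to 1.0 (fully open); each row is the pose to reach, as a shift and turn from the pose commanded when the call began, along the tool's axes at that moment; what a row does not reach only later rows make up. A row lasts 1/10 s, in which the tool goes at most 0.05 m and 8.59 degrees, less where a joint would pass 70% of its speed; a pose out of reach is approached as far as the arm can. The fingers move at their own pace and stop on an object; the grip force is fixed at half the most. Time passes only in rows, so rows that do not move let the fingers close. The tool returns the time, the measured TCP pose, the force, the opening and the grip force at its end. only (a regular expression) keeps the lines of the reply that match it, lines (a string "A,B") keeps lines A to B, and quiet returns only ok. No shift or turn number may pass 1 either way. Input that does not fit is refused with a message, and nothing moves.
- bot.read_state(): the state, without advancing time (a new reading comes with each control period).
- cam.capture(name): name is "scene" or "side" or "wrist"; returns a dict with "color" (400x640x3 uint8, red, green, blue), "K" (3x3 intrinsics, pixels), "view" (4x4, takes a point from world to camera coordinates); the wrist camera has in their place "mount" (4x4, takes a point from camera to tool coordinates, whose origin is the TCP and whose axes are the flange's). Camera axes: x right, y up, looking along -z (the intrinsics and any distortion apply to the point x, -y, -z); pixel columns grow to the right and rows downward; lengths in m; the calibration is good to about 2 mm. The wrist camera is an equidistant fisheye: a pixel r from the principal point sees the ray r / f radians off the axis. A picture is of the moment at which its call begins: read the wrist's pose just before it. There is no depth.
- hand_in(): hands the job in; it is judged then, once.
The state is a dict: "time_s": time; "joint_positions": joint angles; "qvel": joint speeds; "tau": joint torques, N m; "position": TCP position; "tcp_rot": TCP orientation; "force": force on the tool from outside, world axes, zero at the start; "moment": the same for the moment, N m; "opening": opening from 0.0 (shut) to 1.0 (fully open); "grasp_force": force on a finger pad.
Only numpy, scipy, OpenCV 4.12 (cv2) and the standard library are available. Lean on these libraries where they do the work, as an engineer would, in place of code of your own. Each camera call takes 0.05 s, during which the arm holds its last target. There are 200 camera calls.

TASK

Swing the open aluminium leaf of the blue drill jig fully down over the pine offcut so that the red T-head comes up through the leaf's slot, then turn the T-head a quarter turn clockwise (seen from above) so that it lies across the slot and locks the leaf shut. Leave the offcut in the jig and do not disturb the things around it.

Things in the scene. Friction and masses are not known exactly. Their poses are not given: they have to be found in the camera images.
- jig: Blue drill jig fixed to the worktop, base 200 x 100 x 12 mm. Origin: centre of its underside; z up, x along the leaf from hinge to free end. In its frame the hinge axis is at x -90, z 40 and the T-head's axis at x 20, y 0. Dark hinge cheeks (x -99 to -81, y +-33 to +-49) reach z 54; steel end stops (x -60 to -36, y +-64) reach z 27; nothing else fixed is above z 35.
- jig_hinge (a point): Middle of the leaf's hinge axis, 40 mm above the worktop; the axis runs level along the jig's y. The hinge is stiff (0.45 N m friction): the leaf stays at any angle and must be pushed all the way down, with less than 6 N at leaf_tab.
- leaf (a joint): Leaf angle, rad: 0 = closed, level (stop); grows as the free end swings up, at most 1.3; starts 0.6 to 1.05. Aluminium plate 84 mm wide, 10 mm thick centred on the hinge axis (closed, its top is 45 mm above the worktop). Slot along its middle: 22 mm wide, 75 to 146 mm from the axis. Beyond it a push tab 60 mm wide reaches 182 mm. Two brass bushes 42 mm out stand 2 mm proud.
- leaf_tab (a point): Middle of the push tab on the leaf's outer (top) face, 163 mm from the hinge axis, halfway across the width; moves with the leaf.
- latch (a joint): Turn of the T-head, rad, clockwise from above: 0 = bar along the jig's x, in line with the slot; pi/2 = across it, locked. Starts -0.07 to 0.07; stops -0.12 and 1.6; friction 0.07 N m, stays as left (3 N at 22 mm out). Turned well across, it blocks the leaf. Bar 60 mm long centred on its axis, 14 wide, from 48 to 62 mm above the worktop, 3 mm over the closed leaf.
- latch_top (a point): Middle of the top of the T-head, on its turning axis, 62 mm above the worktop.
- offcut: Loose pine offcut 45 x 110 x 21 mm lying across the jig's nest near the hinge, 12 mm above the worktop between four pins and two end stops; origin: centre of its underside. The closed leaf clears it by 2 mm.
- green_bar: Loose bystander: bar of polishing compound, white wrapper and green end, 35 x 111 x 34 mm; origin: centre of its underside.
- dropper: Loose bystander: small brown dropper bottle, 34 mm across, 102 mm high, upright; origin: centre of its underside.

How it is judged (in metres and radians):
On the way, in this order (a step that is already met when the one before it is completed fails the run):
1. the leaf is fully down over the T-head, which is still in line with the slot (value of joint leaf below 0.04 rad and value of joint latch below 0.3 rad), for 0.2 s.
2. the T-head is turned across the slot with the leaf down (value of joint leaf below 0.04 rad and value of joint latch above 1.4 rad), for 0.2 s.
At the end, for the whole second after the job is handed in: The leaf is down (within 0.04 rad of level), the T-head is turned at least 1.4 rad (80 degrees) from the slot's line and at rest, and the offcut still lies flat in its nest (its centre 30 to 55 mm from the hinge's middle, underside less than 18 mm above the worktop) (all of step 2 and velocity of joint latch below 0.05 rad/s and horizontal distance between offcut and jig_hinge between 0.03 and 0.055 m and height (world z) of offcut below 0.018 m); the robot touches nothing.
It fails at once if a bystander (green compound bar or dropper bottle) is moved more than 30 mm, or the bottle is tipped (distance of any of green_bar, dropper from where it was at the start of the episode above 0.03 m or angle between dropper's own z axis and vertical above 0.5 rad).
It also fails if it takes over 48 s, if anything falls off the work surface, if the arm or the gripper's body presses on something with over 40 N, if the wrist force passes 120 N, or if a joint passes its speed limit or range.

## Working session

There is one attempt and no reset: what is moved stays moved. The work goes in short steps, Python scripts to look and compute and a tool call to move; the robot and the scene stay as the last step left them, time stands still between calls to the robot, and variables do not carry over. Pictures are saved under pics/ and viewed, at most 10 in all, crops included, and the job is handed in when it is done.

```bash
ls; mkdir -p pics
```

Run:
```python
from rig import bot, cam, hand_in
import cv2,numpy as np
s=bot.read_state();print({k:np.round(v,3).tolist() for k,v in s.items()})
for n in("scene","side"):
    c=cam.capture(n);cv2.imwrite(f"pics/{n}0.png",c["color"][:,:,::-1]);print(n,np.round(c["K"],1).tolist(),np.round(c["view"],3).tolist(),[k for k in c])
```

```text
pics
rig.py
{'time_s': 0.0, 'joint_positions': [55.204, 30.278, 82.158, -0.003, 67.688, -10.228], 'qvel': [0.066, 0.057, -0.005, -0.027, 0.031, -0.022], 'tau': [-0.0, -44.004, -17.659, 0.063, 0.058, -0.0], 'position': [0.259, 0.568, 0.222], 'tcp_rot': [[-0.909, 0.416, -0.001], [0.416, 0.909, -0.002], [0.0, -0.002, -1.0]], 'force': [0.661, -0.628, 0.091], 'moment': [0.03, -0.011, -0.028], 'grasp_force': 0.0, 'opening': 1.004}
scene [[519.9, 0.0, 323.8], [0.0, 519.9, 204.2], [0.0, 0.0, 1.0]] [[0.715, -0.699, 0.008, -0.156], [0.595, 0.615, 0.517, -0.542], [-0.366, -0.365, 0.856, -0.612], [0.0, 0.0, 0.0, 1.0]] ['color', 'K', 'view']
side [[438.3, 0.0, 318.7], [0.0, 438.3, 201.7], [0.0, 0.0, 1.0]] [[0.999, -0.048, -0.009, -0.504], [0.044, 0.799, 0.6, -0.319], [-0.021, -0.599, 0.8, -0.708], [0.0, 0.0, 0.0, 1.0]] ['color', 'K', 'view']
```

View pics/scene0.png

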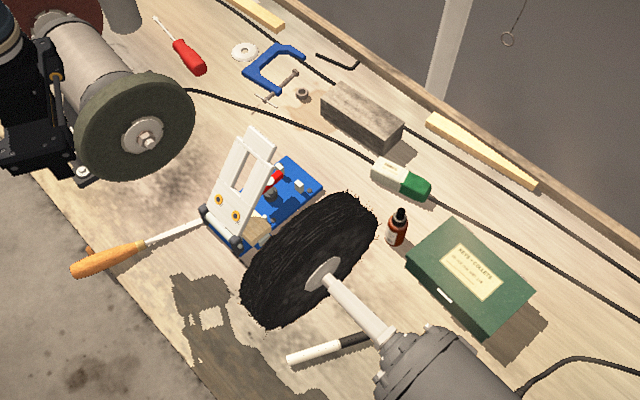

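View pics/side0.png

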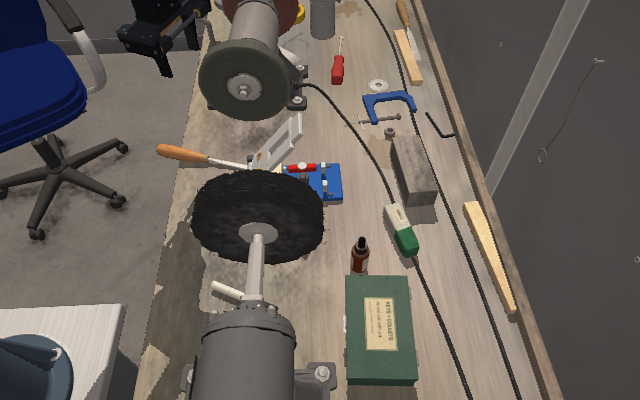

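The jig lies between the green wheel and the black brush. In the scene picture its leaf is at about (240,180), the red T-head at (275,180) and the bushes at (219,199) and (236,216). In the side picture the T-head is at (302,168). The compound bar is at (400,180) in the scene and the dropper at (397,228), both clear of the jig. I'll zoom in on both views.

Create h.py:
```python
import numpy as np,cv2
from rig import bot, cam, hand_in
def ray(c,u,v):
    K=c["K"];V=c["view"];R=V[:3,:3];o=-R.T@V[:3,3]
    d=R.T@np.array([(u-K[0,2])/K[0,0],-(v-K[1,2])/K[1,1],-1]);return o,d/np.linalg.norm(d)
def onz(c,u,v,z):
    o,d=ray(c,u,v);return o+d*(z-o[2])/d[2]
def tri(r1,r2):
    (o1,d1),(o2,d2)=r1,r2
    t=np.linalg.lstsq(np.c_[d1,-d2],o2-o1,rcond=None)[0];a=o1+t[0]*d1;b=o2+t[1]*d2
    return (a+b)/2,np.linalg.norm(a-b)
def proj(c,p):
    V=c["view"];q=V[:3,:3]@p+V[:3,3];K=c["K"];return K[0,0]*q[0]/-q[2]+K[0,2],-K[1,1]*q[1]/-q[2]+K[1,2]
```

Run:
```python
from h import *
S=cam.capture("scene");D=cam.capture("side")
a=cv2.resize(S["color"][115:255,195:335],None,fx=4,fy=4,interpolation=cv2.INTER_CUBIC)
b=cv2.resize(D["color"][105:215,235:355],None,fx=5,fy=5,interpolation=cv2.INTER_CUBIC)
cv2.imwrite("pics/a.png",a[:,:,::-1]);cv2.imwrite("pics/b.png",b[:,:,::-1])
for c,(x0,y0,x1,y1) in((S,(255,160,300,200)),(D,(280,155,325,185))):
    im=c["color"].astype(int);m=(im[...,0]>130)&(im[...,1]<70)&(im[...,2]<80);m[:y0]=0;m[y1:]=0;m[:,:x0]=0;m[:,x1:]=0
    v,u=np.nonzero(m);print(len(u),u.min(),u.max(),v.min(),v.max(),u.mean(),v.mean(), onz(c,u.mean(),v.mean(),.06))
print(ray(S,0,0)[0],ray(D,0,0)[0])
```

```text
78 263 282 170 192 275.78205128205127 176.26923076923077 [0.50910125 0.41748505 0.06      ]
75 288 315 164 169 301.26666666666665 166.18666666666667 [0.48881171 0.42017827 0.06      ]
[0.21032287 0.00108333 0.80554195] [ 0.50251875 -0.19401643  0.75271195]
```

View pics/a.png

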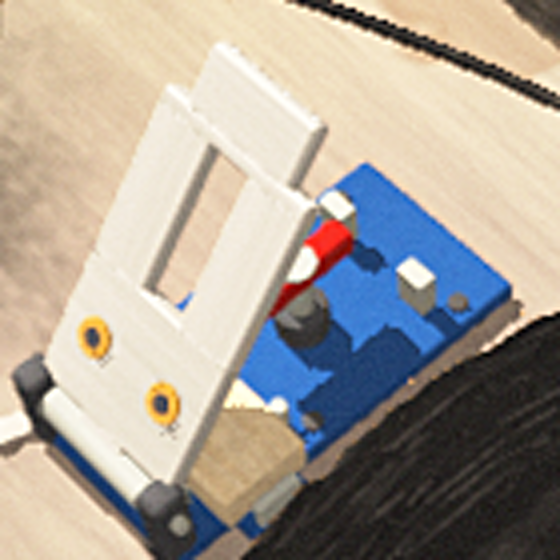

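View pics/b.png

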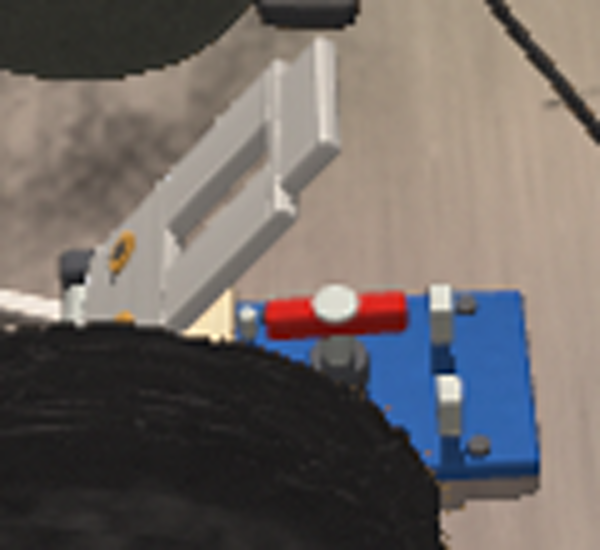

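T-head cap: scene crop (302,264), side crop (335,302). The leaf tab's outer corners and two far base corners show in both crops, and the jig's x runs roughly along world +x. Next I triangulate these.

Run:
```python
from h import *
S=cam.capture("scene");D=cam.capture("side")
s=lambda x,y:ray(S,(x+.5)/4-.5+195,(y+.5)/4-.5+115)
d=lambda x,y:ray(D,(x+.5)/5-.5+235,(y+.5)/5-.5+105)
P={}
for n,a,b in [("cap",(301,264),(335,302)),("baseL",(367,164),(523,291)),("baseR",(513,288),(540,463)),("tabL",(220,43),(318,38)),("tabR",(325,126),(336,143)),("shoulderR",(315,200),(292,207)),("bushL",(94,338),(122,252)),("pinL",(338,203),(441,290)),("pinR",(415,268),(449,383))]:
    p,e=tri(s(*a),d(*b));P[n]=p;print(n,p.round(4),round(e,4))
e=P["baseL"]-P["baseR"];print("base edge",np.linalg.norm(e),np.degrees(np.arctan2(-e[0],e[1])))
e=P["tabL"]-P["tabR"];print("tab",np.linalg.norm(e),np.degrees(np.arctan2(-e[0],e[1])))
o,dd=s(367,164);q=o+dd*(.012-o[2])/dd[2];o,dd=s(513,288);r=o+dd*(.012-o[2])/dd[2];print("scene base@12",q,r,np.degrees(np.arctan2(-(q-r)[0],(q-r)[1])))
print(bot.read_state()["time_s"])
```

```text
cap [0.4898 0.409  0.076 ] 0.0004
baseL [0.5731 0.4644 0.0152] 0.0014
baseR [0.5729 0.3658 0.0169] 0.0008
tabL [0.4893 0.4405 0.1916] 0.0014
tabR [0.4942 0.3868 0.1878] 0.0004
shoulderR [0.4771 0.3752 0.1679] 0.0006
bushL [0.4023 0.4361 0.0829] 0.0005
pinL [0.5349 0.439  0.0466] 0.0013
pinR [0.536  0.3898 0.0444] 0.0007
base edge 0.09862906557277677 -0.13474314167199036
tab 0.05415483036675974 5.202326184031852
scene base@12 [0.5740043  0.46563369 0.012     ] [0.57478137 0.36770123 0.012     ] 0.4546212986136318
0.3
```

The T-head's scene point is partly hidden by the leaf, so I don't trust its height. The base edge gives jig centre ≈ (0.474, 0.417) and yaw ≈ 0. That puts the hinge at x ≈ 0.384, and the tab gives leaf ≈ 0.92 rad. I need the wheel positions for clearance, plus a wrist picture.

Run:
```python
from h import *
S=cam.capture("scene");D=cam.capture("side")
for n,a,b in [("blackhub",(320,276),(258,234)),("greenhub",(147,138),(244,88)),("dropper top",(401,211),(362,240))]:
    p,e=tri(ray(S,*a),ray(D,*b));print(n,p.round(3),round(e,4))
for z in(.055,.062):print("cap side",z,onz(D,301.6,165,z))
# black wheel side-view extents at plane y=hub and rear
def ony(c,u,v,y):
    o,d=ray(c,u,v);return o+d*(y-o[1])/d[1]
for u,v in((192,225),(325,225),(258,170),(258,262)):
    print("black rim",[ony(D,u,v,y).round(3).tolist() for y in(.28,.32,.36)])
for u,v in((357,195),(378,215),(340,192),(242,280),(262,325)):
    print("black rim scene",[ony(S,u,v,y).round(3).tolist() for y in(.28,.32,.36)])
for u,v in((195,110),(170,75),(140,180),(78,130)): print("green scene",[ony(S,u,v,y).round(3).tolist() for y in(.5,.54,.58)])
c=cam.capture("wrist");cv2.imwrite("pics/w0.png",c["color"][:,:,::-1]);print(c["K"].tolist(),c["mount"].round(3).tolist())
```

```text
blackhub [0.414 0.209 0.131] 0.0009
greenhub [0.374 0.561 0.155] 0.0025
dropper top [0.592 0.209 0.098] 0.0006
cap side 0.055 [0.48950103 0.42792545 0.055     ]
cap side 0.062 [0.48963164 0.42168564 0.062     ]
black rim [[0.278, 0.28, 0.064], [0.26, 0.32, 0.006], [0.241, 0.36, -0.052]]
black rim [[0.531, 0.28, 0.044], [0.533, 0.32, -0.016], [0.536, 0.36, -0.076]]
black rim [[0.421, 0.28, 0.213], [0.414, 0.32, 0.168], [0.408, 0.36, 0.122]]
black rim [[0.385, 0.28, -0.089], [0.375, 0.32, -0.16], [0.365, 0.36, -0.232]]
black rim scene [[0.566, 0.28, 0.094], [0.617, 0.32, -0.008], [0.668, 0.36, -0.111]]
black rim scene [[0.638, 0.28, -0.058], [0.699, 0.32, -0.182], [0.76, 0.36, -0.306]]
black rim scene [[0.524, 0.28, 0.148], [0.569, 0.32, 0.054], [0.614, 0.36, -0.04]]
black rim scene [[0.331, 0.28, 0.131], [0.348, 0.32, 0.034], [0.366, 0.36, -0.062]]
black rim scene [[0.341, 0.28, -0.086], [0.359, 0.32, -0.214], [0.378, 0.36, -0.342]]
green scene [[0.438, 0.5, 0.219], [0.457, 0.54, 0.172], [0.475, 0.58, 0.125]]
green scene [[0.419, 0.5, 0.303], [0.435, 0.54, 0.263], [0.452, 0.58, 0.223]]
green scene [[0.32, 0.5, 0.156], [0.329, 0.54, 0.104], [0.338, 0.58, 0.052]]
green scene [[0.282, 0.5, 0.305], [0.288, 0.54, 0.265], [0.294, 0.58, 0.225]]
[[309.70691628693146, 0.0, 322.42365085092786], [0.0, 309.70691628693146, 205.46535665930924], [0.0, 0.0, 1.0]] [[-0.0, 0.961, 0.275, 0.075], [1.0, 0.0, 0.0, -0.0], [0.0, 0.275, -0.961, -0.163], [0.0, 0.0, 0.0, 1.0]]
```

View pics/w0.png

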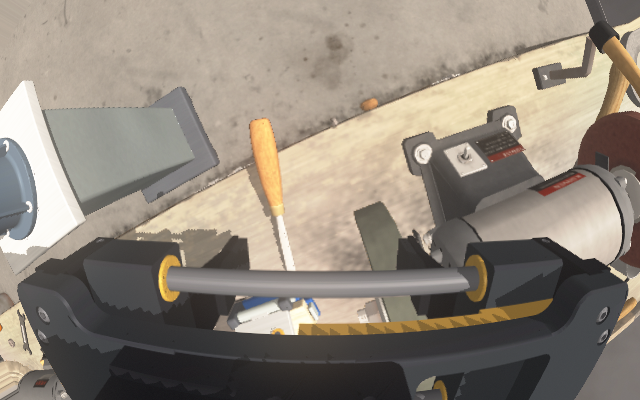

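Both wheels leave about ±130 mm in y around the jig, enough for the gripper. Plan: rise, move over with shut fingers, and turn the tool so its y lies along world y.

The manual's scale: turns go in shares of 2 pi rad. Converting my numbers, -24.6 degrees / 360 = -0.0683.

Call:
{"fn": "steer_hand", "kwargs": {"segments": [[[0, 0, -0.04, 0, 0, 0, 0], [0, 0, -0.08, 0, 0, 0, 0], [0, 0, -0.08, 0, 0, 0, 0], [-0.06, -0.015, -0.08, 0, 0, -0.0167, 0], [-0.1, -0.025, -0.08, 0, 0, -0.0333, 0], [-0.14, -0.035, -0.08, 0, 0, -0.05, 0], [-0.18, -0.045, -0.08, 0, 0, -0.0683, 0], [-0.21, -0.052, -0.08, 0, 0, -0.0683, 0], [-0.236, -0.058, -0.08, 0, 0, -0.0683, 0], [-0.236, -0.058, -0.08, 0, 0, -0.0683, 0], [-0.236, -0.058, -0.08, 0, 0, -0.0683, 0], [-0.236, -0.058, -0.08, 0, 0, -0.0683, 0]]]}}

```text
time_s: 1.65
position: [0.4493, 0.418, 0.3023]
tcp_rot: [[-1.0, -0.001, -0.001], [-0.001, 1.0, 0.0], [0.001, 0.0, -1.0]]
force: [-0.8, 0.8, 0.3]
opening: 0.032
grasp_force: 0.0
```

Run:
```python
from h import *
s=bot.read_state();print(s["tcp_rot"].round(3) if hasattr(s["tcp_rot"],"round") else s["tcp_rot"])
c=cam.capture("scene");cv2.imwrite("pics/s1.png",c["color"][60:300,120:420][:,:,::-1].repeat(2,0).repeat(2,1))
c=cam.capture("wrist");cv2.imwrite("pics/w1.png",c["color"][:,:,::-1])
```

```text
[[-1.    -0.001 -0.001]
 [-0.001  1.     0.   ]
 [ 0.001  0.    -1.   ]]
```

View pics/w1.png

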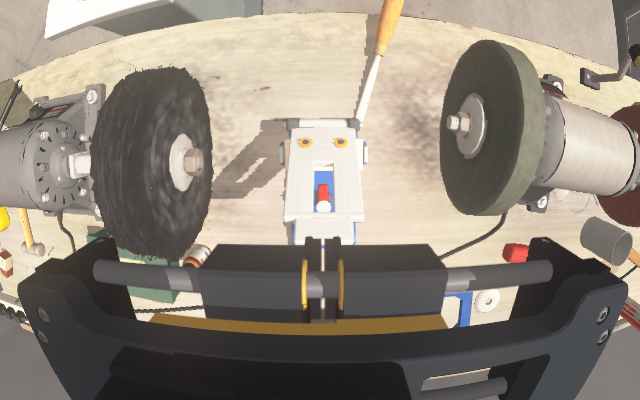

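The wrist view shows the leaf centred below the fingers, with bushes at (305,142) and (340,142) and the T-head's cap at (323,206) in the slot. Both wheels are well to the sides. I'll check these points against the earlier ones.

Add to h.py:
```python
def wray(c,s,u,v):
    K=c["K"];x,y=u-K[0,2],v-K[1,2];r=np.hypot(x,y);t=r/K[0,0]
    dc=np.array([np.sin(t)*x/r,-np.sin(t)*y/r,-np.cos(t)]);M=np.array(c["mount"]);R=np.array(s["tcp_rot"])
    return np.array(s["position"])+R@M[:3,3],R@M[:3,:3]@dc
```

Run:
```python
from h import *
s=bot.read_state();c=cam.capture("wrist");D=cam.capture("side")
def at(u,v,z):
    o,d=wray(c,s,u,v);return (o+d*(z-o[2])/d[2]).round(4)
print("cap",at(323,206,.062),"bushes",at(305,142,.077),at(340.5,142,.077))
print("cap tri",tri(wray(c,s,323,206),ray(D,301.6,165)))
print("tab y",at(290,220,.165),at(356,220,.165))
```

```text
cap [0.4903 0.4186 0.062 ] bushes [0.4028 0.3959 0.077 ] [0.4027 0.4402 0.077 ]
cap tri (array([0.48954103, 0.4186285 , 0.0653262 ]), np.float64(0.000336437794514934))
tab y [0.4758 0.3845 0.165 ] [0.4757 0.4523 0.165 ]
```

T-head axis at (0.490, 0.4185), z ≈ 0.063–0.065, which agrees with the given height. The hinge is therefore at x ≈ 0.381. I'll push the tab down along its arc, first to about 0.5 rad.

Call:
{"fn": "steer_hand", "kwargs": {"segments": [[[0, 0, 0.04, 0, 0, 0, 0], [0, 0, 0.08, 0, 0, 0, 0], [0, 0, 0.115, 0, 0, 0, 0], [-0.01, 0, 0.123, 0, 0, 0, 0], [-0.021, 0, 0.13, 0, 0, 0, 0], [-0.027, 0, 0.135, 0, 0, 0, 0], [-0.034, 0, 0.14, 0, 0, 0, 0], [-0.04, 0, 0.145, 0, 0, 0, 0], [-0.047, 0, 0.151, 0, 0, 0, 0], [-0.052, 0, 0.157, 0, 0, 0, 0], [-0.058, 0, 0.163, 0, 0, 0, 0], [-0.063, 0, 0.17, 0, 0, 0, 0], [-0.068, 0, 0.177, 0, 0, 0, 0], [-0.068, 0, 0.177, 0, 0, 0, 0]]]}}

```text
time_s: 3.25
position: [0.5191, 0.4172, 0.1242]
tcp_rot: [[-1.0, -0.0, -0.0], [-0.0, 1.0, -0.001], [0.0, -0.001, -1.0]]
force: [0.4, 0.2, 0.7]
opening: 0.007
grasp_force: 0.0
```

Run:
```python
from h import *
c=cam.capture("side");cv2.imwrite("pics/d2.png",cv2.resize(c["color"][60:215,220:370],None,fx=3,fy=3)[:,:,::-1])
```

```text
(no output)
```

View pics/d2.png

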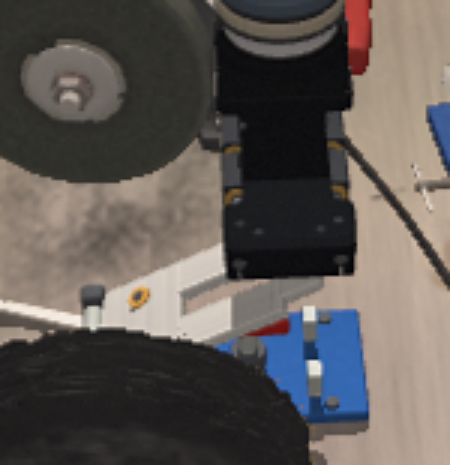

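The leaf is being pushed down and its tab sits under the fingers. Continuing to level.

Call:
{"fn": "steer_hand", "kwargs": {"segments": [[[-0.005, 0, 0.007, 0, 0, 0, 0], [-0.009, 0, 0.0145, 0, 0, 0, 0], [-0.013, 0, 0.022, 0, 0, 0, 0], [-0.016, 0, 0.03, 0, 0, 0, 0], [-0.019, 0, 0.038, 0, 0, 0, 0], [-0.022, 0, 0.046, 0, 0, 0, 0], [-0.024, 0, 0.054, 0, 0, 0, 0], [-0.026, 0, 0.063, 0, 0, 0, 0], [-0.027, 0, 0.071, 0, 0, 0, 0], [-0.028, 0, 0.077, 0, 0, 0, 0], [-0.028, 0, 0.081, 0, 0, 0, 0], [-0.028, 0, 0.083, 0, 0, 0, 0], [-0.028, 0, 0.083, 0, 0, 0, 0]]]}}

```text
time_s: 4.6
position: [0.5465, 0.4175, 0.0453]
tcp_rot: [[-1.0, -0.001, 0.001], [-0.001, 1.0, -0.0], [-0.001, -0.0, -1.0]]
force: [-4.5, -2.6, 13.1]
opening: 0.003
grasp_force: 6.6
```

The leaf is on its stop: TCP z is 45.3 mm with 13 N reaction. I'll hold briefly, lift, move over the T-head with the fingers part open, and look.

Call:
{"fn": "steer_hand", "kwargs": {"segments": [[[0, 0, 0, 0, 0, 0, 0], [0, 0, 0, 0, 0, 0, 0], [0, 0, -0.04, 0, 0, 0, 0], [0, 0, -0.08, 0, 0, 0, 0.4], [0.03, 0, -0.08, 0, 0, 0, 0.4], [0.055, 0.001, -0.08, 0, 0, 0, 0.4], [0.055, 0.001, -0.08, 0, 0, 0, 0.4], [0.055, 0.001, -0.08, 0, 0, 0, 0.4], [0.055, 0.001, -0.08, 0, 0, 0, 0.4]]]}}

```text
time_s: 5.5
position: [0.4927, 0.4187, 0.1226]
tcp_rot: [[-1.0, -0.0, 0.002], [-0.0, 1.0, 0.001], [-0.002, 0.001, -1.0]]
force: [0.2, 0.3, 0.6]
opening: 0.383
grasp_force: 0.0
```

Run:
```python
from h import *
s=bot.read_state()
D=cam.capture("side");c=cam.capture("wrist");cv2.imwrite("pics/e.png",cv2.resize(np.hstack([D["color"][90:215,225:355],c["color"][150:275,255:385]]),None,fx=3,fy=3,interpolation=cv2.INTER_CUBIC)[:,:,::-1])
```

```text
(no output)
```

View pics/e.png

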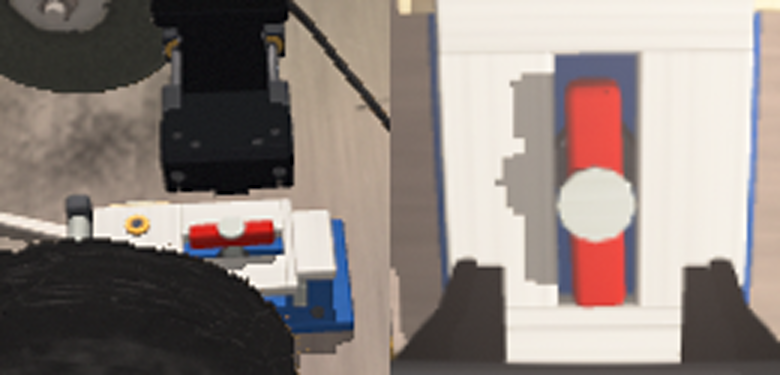

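The leaf is closed with the red bar proud through the slot and still in line. The bar runs from crop (594,80) to (599,305). The pale cap at (596,205) is wider than the bar, so I'll grip the bar outboard of it. Locating it now.

Run:
```python
from h import *
s=bot.read_state();c=cam.capture("wrist");D=cam.capture("side")
w=lambda x,y:wray(c,s,(x-390+.5)/3-.5+255,(y+.5)/3-.5+150)
d=lambda x,y:ray(D,(x+.5)/3-.5+225,(y+.5)/3-.5+90)
for n,a,b in(("cap",(596,205),(231,227)),("far end",(599,305),(274,229)),("near end",(594,80),(190,236))):
    o,q=w(*a);print(n,tri(w(*a),d(*b)),(o+q*(.062-o[2])/q[2]).round(4))
for x in(557,635,570,622):
    o,q=w(x,205);print(x,(o+q*(.062-o[2])/q[2]).round(4))
print(s["position"])
```

```text
cap (array([0.49023495, 0.41857641, 0.06477443]), np.float64(0.0009850783526955105)) [0.4916 0.4188 0.062 ]
far end (array([0.52008611, 0.41943378, 0.05974961]), np.float64(0.0006906648556548199)) [0.5194 0.4196 0.062 ]
near end (array([0.4605875 , 0.4182956 , 0.05705501]), np.float64(0.0002464142338974117)) [0.4595 0.4183 0.062 ]
557 [0.4916 0.4089 0.062 ]
635 [0.4917 0.4286 0.062 ]
570 [0.4916 0.4122 0.062 ]
622 [0.4916 0.4253 0.062 ]
[0.49261916 0.41859839 0.12237023]
```

Axis at (0.490, 0.4187) and far bar end at 0.520, a half length of 30 mm as given. I'll go over the outer half, 20 mm out.

Call:
{"fn": "steer_hand", "kwargs": {"segments": [[[-0.018, 0, 0.02, 0, 0, 0, 0.4], [-0.018, 0, 0.045, 0, 0, 0, 0.4], [-0.018, 0, 0.06, 0, 0, 0, 0.4], [-0.018, 0, 0.0715, 0, 0, 0, 0.4], [-0.018, 0, 0.0715, 0, 0, 0, 0.4], [-0.018, 0, 0.0715, 0, 0, 0, 0.4], [-0.018, 0, 0.0715, 0, 0, 0, 0.4]]]}}

```text
time_s: 6.4
position: [0.51, 0.4191, 0.0522]
tcp_rot: [[-1.0, -0.001, 0.002], [-0.001, 1.0, 0.001], [-0.002, 0.001, -1.0]]
force: [0.5, -0.1, -0.7]
opening: 0.404
grasp_force: 0.0
```

Call:
{"fn": "steer_hand", "kwargs": {"segments": [[[0, 0, 0.0015, 0, 0, 0, 0.4], [0, 0, 0.0015, 0, 0, 0, 0], [0, 0, 0.0015, 0, 0, 0, 0], [0, 0, 0.0015, 0, 0, 0, 0], [0, 0, 0.0015, 0, 0, 0, 0]]]}}

```text
time_s: 6.9
position: [0.5097, 0.4192, 0.0498]
tcp_rot: [[-1.0, -0.0, 0.001], [-0.0, 1.0, 0.001], [-0.001, 0.001, -1.0]]
force: [0.5, 2.6, 0.5]
opening: 0.157
grasp_force: 30.0
```

The fingers stopped at 0.157 × 87 = 13.7 mm, matching the 14 mm bar, with 30 N of grip. Turning it clockwise along the 20 mm arc.

Converted, 90 degrees / 360 = 0.25.

Call:
{"fn": "steer_hand", "kwargs": {"segments": [[[0.0001, -0.0024, 0, 0, 0, 0.0194, 0], [0.0006, -0.0048, 0, 0, 0, 0.0389, 0], [0.0013, -0.0072, 0, 0, 0, 0.0583, 0], [0.0023, -0.0094, 0, 0, 0, 0.0778, 0], [0.0036, -0.0115, 0, 0, 0, 0.0972, 0], [0.0051, -0.0134, 0, 0, 0, 0.1167, 0], [0.0069, -0.0151, 0, 0, 0, 0.1361, 0], [0.0088, -0.0166, 0, 0, 0, 0.1556, 0], [0.0109, -0.0178, 0, 0, 0, 0.175, 0], [0.0132, -0.0188, 0, 0, 0, 0.1944, 0], [0.0155, -0.0195, 0, 0, 0, 0.2139, 0], [0.0179, -0.0199, 0, 0, 0, 0.2333, 0], [0.02, -0.02, 0, 0, 0, 0.25, 0], [0.02, -0.02, 0, 0, 0, 0.25, 0], [0.02, -0.02, 0, 0, 0, 0.25, 0], [0.02, -0.02, 0, 0, 0, 0.25, 0]]]}}

```text
time_s: 8.5
position: [0.4904, 0.4, 0.0498]
tcp_rot: [[-0.002, 1.0, 0.002], [1.0, 0.002, 0.003], [0.003, 0.002, -1.0]]
force: [1.5, 5.9, -2.0]
opening: 0.155
grasp_force: 30.0
```

The tool has turned 90° with the grip held and low forces. Opening, lifting clear and checking.

Call:
{"fn": "steer_hand", "kwargs": {"segments": [[[0, 0, 0, 0, 0, 0, 0.4], [0, 0, 0, 0, 0, 0, 0.4], [0, 0, 0, 0, 0, 0, 0.4], [0, 0, -0.03, 0, 0, 0, 0.4], [0, 0, -0.07, 0, 0, 0, 0.4], [0, 0, -0.11, 0, 0, 0, 0.4], [0, 0, -0.15, 0, 0, 0, 0.4], [0, 0, -0.15, 0, 0, 0, 0.4], [0, 0, -0.15, 0, 0, 0, 0.4]]]}}

```text
time_s: 9.4
position: [0.4895, 0.3984, 0.2007]
tcp_rot: [[-0.001, 1.0, 0.002], [1.0, 0.001, 0.0], [0.0, 0.002, -1.0]]
force: [-0.6, -0.2, -0.5]
opening: 0.4
grasp_force: 0.0
```

Run:
```python
from h import *
D=cam.capture("side");S=cam.capture("scene");c=cam.capture("wrist");f=lambda i:cv2.resize(i,(390,390),interpolation=cv2.INTER_CUBIC)
cv2.imwrite("pics/f.png",np.hstack([f(D["color"][90:220,225:355]),f(S["color"][130:260,195:325])])[:,:,::-1])
```

```text
(no output)
```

View pics/f.png

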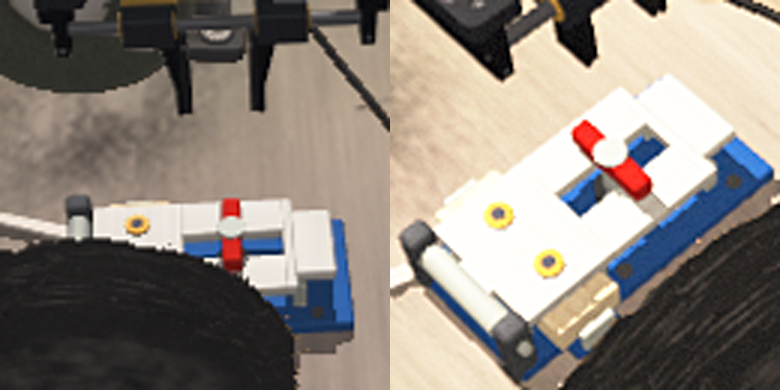

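Both views show the leaf level, with the red bar square across the slot (side crop (231,232), scene crop (610,158)). The offcut is in its nest and the gripper is clear.

```bash
python3 -c "
from rig import bot, cam, hand_in
print(hand_in())"
```

```text
the job is handed in; nothing more can be done
None
```

The leaf is down over the offcut, the T-head is turned about 90° clockwise across the slot, the offcut is still in its nest, and the arm went nowhere near the bystanders; the job was handed in about 9.5 s into the run with the gripper clear, and the hand-in reported no verdict.

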